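# Check the light gates of a dynamics track with the fingertips

## Task

Check the three light gates on the dynamics track the way you would with a finger: first press the reset button on the counter-timer, then go down over the bare track between the release magnet and the gate nearest to it and run the fingertips along the track through all three gates to the buffer's side. Stay low for the whole run, with the fingertips about midway between the light beams and the track, and come out beyond the last gate before you lift clear. Touch neither the track nor the gates, whose spacing has been measured, and leave everything else on the bench where it is.

Things in the scene. Friction and masses are not known exactly. Their poses are not given: they have to be found in the camera images.
- track: Aluminium dynamics track, 660 mm long, 50 mm wide, its flat top 56 mm above the bench, standing on two black cross feet 110 mm long; fixed. Origin on the bench under its middle; its y axis runs along the track, x across it, z up. Lies roughly left to right; its three gates' beams are 80 to 200 mm apart. The lane between the prongs is 80 mm wide: shut fingers pass with room to spare.
- magnet: Release magnet at one end of the track (which end changes; 290 mm from the track's middle): a copper coil of 34 mm diameter, lying along the track between two square black cheeks on an aluminium foot 50 x 30 mm; 50 mm high, 58 mm long over its steel core; fixed. Origin under its middle, on the track's top. The run starts at this end.
- buffer: End buffer at the other end of the track (290 mm from its middle): a 44 mm wide upright aluminium plate with two black rubber pads, on a foot 50 x 30 mm, 38 mm high, 34 mm long; fixed. Origin under its middle, on the track's top.
- gate_a_beam (a point): Middle of the light beam of the most +y gate (along the track's y axis): a black U, 120 mm wide across the track, 22 mm thick along it; two prongs 20 mm wide rise beside the track to 112 mm above the bench, 80 mm apart inside, open at the top. Point: midway between the prongs, 98 mm above the bench, 42 mm above the track. Axes as the track's. Clamped on: 8 N along the track shifts it.
- gate_b_beam (a point): Middle of the light beam of the middle gate (along the track's y axis): a black U, 120 mm wide across the track, 22 mm thick along it; two prongs 20 mm wide rise beside the track to 112 mm above the bench, 80 mm apart inside, open at the top. Point: midway between the prongs, 98 mm above the bench, 42 mm above the track. Axes as the track's. Clamped on: 8 N along the track shifts it.
- gate_c_beam (a point): Middle of the light beam of the most -y gate (along the track's y axis): a black U, 120 mm wide across the track, 22 mm thick along it; two prongs 20 mm wide rise beside the track to 112 mm above the bench, 80 mm apart inside, open at the top. Point: midway between the prongs, 98 mm above the bench, 42 mm above the track. Axes as the track's. Clamped on: 8 N along the track shifts it.
- timer: Counter-timer: flat grey case 160 mm deep (x) by 200 mm wide (y), white top panel 50 mm above the bench, with a dark blank display, a small selector knob (24 mm across, 12 mm tall, at 45, -62 mm) and the reset button; stands beyond the track; fixed. Origin under its middle.
- reset_top (a point): Middle of the top face of the reset button: round black push button, 28 mm across, in a grey collar, on the timer's top in its near left quarter (45 mm nearer the robot and 45 mm to the left of the timer's middle). Pressed straight down. Moves with the button.
- reset (a joint): Travel of the reset button: 0 up, 0.006 m fully down; sprung, fully down at about 4 N, comes up by itself.
- cart: Bystander: grey four-wheeled track cart, 120 mm long (y), 62 mm wide, with an upright white flag, 75 mm high; loose, 0.25 kg; stands on the bench on the robot's side of the track. Origin under its middle.
- weight_big: Bystander: brass knob weight, 42 mm diameter, 55 mm high, loose, beside the track on the robot's side. Origin under its middle.
- weight_small: Bystander: brass knob weight, 28 mm diameter, 39 mm high, loose, beside the track on the robot's side. Origin under its middle.
- dish: Bystander: shallow glass dish, 90 mm across, 16 mm high, loose. Origin under its middle.
- pot: Bystander: steel pot, 48 mm diameter, 45 mm high, loose. Origin under its middle.
- screwdriver: Bystander: screwdriver lying on the bench, loose. Origin under its middle; handle to its -x.
- multimeter: Bystander: black multimeter, 180 x 85 x 36 mm (46 mm at its dial), loose, lying on its back. Origin under its middle.

How it is judged:
On the way, in this order (a step that is already met when the one before it is completed fails the run):
1. the timer's reset button is pressed at least 4 mm of its 6 mm (value of joint reset above 0.004 m).
2. fingertips low over the track 15 to 50 mm ahead of the 1st beam, counted from the magnet (TCP at most 16 mm above beam height, within 30 mm of the middle line) (((y of magnet in the frame of track above 0 m and x of the grasp point in the frame of gate_a_beam between -0.03 and 0.03 m and z of the grasp point in the frame of gate_a_beam below 0.016 m and y of the grasp point in the frame of gate_a_beam between 0.015 and 0.05 m) or (y of magnet in the frame of track below 0 m and x of the grasp point in the frame of gate_c_beam between -0.03 and 0.03 m and z of the grasp point in the frame of gate_c_beam below 0.016 m and y of the grasp point in the frame of gate_c_beam between -0.05 and -0.015 m))).
3. they break the first gate's beam from that side, equally low (((y of magnet in the frame of track above 0 m and x of the grasp point in the frame of gate_a_beam between -0.03 and 0.03 m and z of the grasp point in the frame of gate_a_beam below 0.016 m and y of the grasp point in the frame of gate_a_beam between -0.02 and 0.008 m) or (y of magnet in the frame of track below 0 m and x of the grasp point in the frame of gate_c_beam between -0.03 and 0.03 m and z of the grasp point in the frame of gate_c_beam below 0.016 m and y of the grasp point in the frame of gate_c_beam between -0.008 and 0.02 m))).
4. fingertips low over the track 15 to 50 mm ahead of the 2nd beam, counted from the magnet (TCP at most 16 mm above beam height, within 30 mm of the middle line) (((y of magnet in the frame of track above 0 m and x of the grasp point in the frame of gate_b_beam between -0.03 and 0.03 m and z of the grasp point in the frame of gate_b_beam below 0.016 m and y of the grasp point in the frame of gate_b_beam between 0.015 and 0.05 m) or (y of magnet in the frame of track below 0 m and x of the grasp point in the frame of gate_b_beam between -0.03 and 0.03 m and z of the grasp point in the frame of gate_b_beam below 0.016 m and y of the grasp point in the frame of gate_b_beam between -0.05 and -0.015 m))).
5. they break the second gate's beam from that side, equally low (((y of magnet in the frame of track above 0 m and x of the grasp point in the frame of gate_b_beam between -0.03 and 0.03 m and z of the grasp point in the frame of gate_b_beam below 0.016 m and y of the grasp point in the frame of gate_b_beam between -0.02 and 0.008 m) or (y of magnet in the frame of track below 0 m and x of the grasp point in the frame of gate_b_beam between -0.03 and 0.03 m and z of the grasp point in the frame of gate_b_beam below 0.016 m and y of the grasp point in the frame of gate_b_beam between -0.008 and 0.02 m))).
6. fingertips low over the track 15 to 50 mm ahead of the 3rd beam, counted from the magnet (TCP at most 16 mm above beam height, within 30 mm of the middle line) (((y of magnet in the frame of track above 0 m and x of the grasp point in the frame of gate_c_beam between -0.03 and 0.03 m and z of the grasp point in the frame of gate_c_beam below 0.016 m and y of the grasp point in the frame of gate_c_beam between 0.015 and 0.05 m) or (y of magnet in the frame of track below 0 m and x of the grasp point in the frame of gate_a_beam between -0.03 and 0.03 m and z of the grasp point in the frame of gate_a_beam below 0.016 m and y of the grasp point in the frame of gate_a_beam between -0.05 and -0.015 m))).
7. they break the third gate's beam from that side, equally low (((y of magnet in the frame of track above 0 m and x of the grasp point in the frame of gate_c_beam between -0.03 and 0.03 m and z of the grasp point in the frame of gate_c_beam below 0.016 m and y of the grasp point in the frame of gate_c_beam between -0.02 and 0.008 m) or (y of magnet in the frame of track below 0 m and x of the grasp point in the frame of gate_a_beam between -0.03 and 0.03 m and z of the grasp point in the frame of gate_a_beam below 0.016 m and y of the grasp point in the frame of gate_a_beam between -0.008 and 0.02 m))).
8. they come out low beyond the third gate, 30 mm or more past its beam (((y of magnet in the frame of track above 0 m and x of the grasp point in the frame of gate_c_beam between -0.03 and 0.03 m and z of the grasp point in the frame of gate_c_beam below 0.016 m and y of the grasp point in the frame of gate_c_beam between -0.12 and -0.03 m) or (y of magnet in the frame of track below 0 m and x of the grasp point in the frame of gate_a_beam between -0.03 and 0.03 m and z of the grasp point in the frame of gate_a_beam below 0.016 m and y of the grasp point in the frame of gate_a_beam between 0.03 and 0.12 m))).
At the end, for the whole second after the job is handed in: After reset and a low run through all three gates from the magnet's end: the button is up again (under 2 mm), every gate stands within 4 mm of where it was on the track, and every loose thing lies within 12 mm of its place (distance of each of gate_a_beam, gate_b_beam, gate_c_beam from where it was at the start of the episode below 0.004 m and distance of each of cart, weight_big, weight_small, dish, pot, screwdriver, multimeter from where it was at the start of the episode below 0.012 m and value of joint reset below 0.002 m); the robot touches nothing.
It fails at once if the robot touches the track, a gate, the magnet or the buffer (over 1 N) (contact force between any of the fingers, the arm and track above 1 N or contact force between any of the fingers, the arm and magnet above 1 N or contact force between any of the fingers, the arm and buffer above 1 N).
It fails at once if a gate is shifted by more than 4 mm (distance of any of gate_a_beam, gate_b_beam, gate_c_beam from where it was at the start of the episode above 0.004 m).
It fails at once if a loose bystander is lifted, carried or pushed more than 12 mm (distance of any of cart, weight_big, weight_small, dish, pot, screwdriver, multimeter from where it was at the start of the episode above 0.012 m).
It also fails if it takes over 51 s, if anything falls off the work surface, if the arm or the gripper's body presses on something with over 40 N, if the wrist force passes 120 N, or if a joint passes its speed limit or range.

## Robot

A 6-joint arm with a two-finger parallel gripper is mounted at the origin on the work surface. World frame = base frame: x ahead of the robot, y to its left, z up, the work surface at z = 0. Lengths are in m, angles in rad, forces in N, time in s.
With the tool pointing down it reaches from about 0.3 to 0.875 m from the base axis. Payload 6.4 kg.
Tool frame: the origin (TCP) lies between the finger pads, 19 mm behind the fingertips; this is the grasp point; z points along the fingers, y is the line along which they close (so a half turn about z gives the same grasp; the last joint's range is limited). The gripper opens to 85 mm and grips with 20 to 120 N. Pads are 22 mm wide; open, the fingers measure 114 mm over their backs; the gripper's body (76 mm by 85 mm) begins 54 mm behind the grasp point. The pads swing forward as they close: fully open they stand 13 mm farther back than shut.
Start: joints at [-1.329, 0.181, 1.607, -0, 1.354, -0.206], TCP at [0.249, -0.518, 0.25] pointing down, gripper open.
Joint ranges: [-2.99, 2.99], [-0.89, 2.07], [0.3, 2.58], [-1.14, 4.28], [0, 2.63], [-3.12, 3.12]. Speed limits (rad/s): [2.57, 2.57, 3.01, 3.14, 3.14, 3.14].

## Interface

Orientations are given as a unit quaternion [w, x, y, z].
In Python, from bench import ctrl gives the robot as it stands.
- The arm moves only by the shell command python3 -m handwheel 'ROWS' [OPENING]. ROWS is JSON, a list that holds one entry, the list of rows, each a list of 4 numbers: the shift along the tool's x, y, z each as a share of 20 cm, from -1 to 1, then the turn about the tool's z as a share of 1.5 rad, from -1 to 1. In form: [[[x, y, z, twist], ...]]. A call has 1 to 10 rows; each row is the pose to reach, as a shift and turn from the pose commanded when the call began, along the tool's axes at that moment; what a row does not reach only later rows make up. A row lasts 1/8 s, in which the tool goes at most 62.5 mm and 10.7 degrees, less where a joint would pass 70% of its speed; a pose out of reach is approached as far as the arm can. A call with a number of a shift or a turn outside -1 to 1 is refused whole. A call with a gripper value outside its range is refused whole. OPENING is the finger opening in mm, from 0 to 85.4, set as the call begins (- or left out, the last holds). The fingers move at their own pace and stop on an object; the grip force is fixed at half the most. Time passes only in rows, so rows that repeat a pose let the fingers close. It gives the time, the measured TCP pose, the force, the opening and the grip force at its end, in the units of the state.
- ctrl.get_obs(): the state, without advancing time (a new reading comes with each control period).
- ctrl.camera(name): name is "side" or "top" or "wrist"; returns a dict with "color" (400x640x3 uint8, red, green, blue), "range_z" (400x640 float32, m along the optical axis (not along the pixel's ray), 0 where there is no reading), "K" (3x3 intrinsics, pixels), "pose" (4x4, takes a point from camera to world coordinates); the wrist camera has in their place "T_tool_cam" (4x4, takes a point from camera to tool coordinates, whose origin is the TCP and whose axes are the flange's). Camera axes: x right, y down, z forward; pixel columns grow to the right and rows downward; lengths in m; the calibration is good to about 2 mm. A picture is of the moment at which its call begins: read the wrist's pose just before it.
- ctrl.hand_in(): hands the job in; it is judged then, once.
The state is a dict: "time_s": time; "q": joint angles; "dq": joint speeds; "joint_efforts": joint torques, N m; "eef_pos": TCP position; "eef_rot": TCP orientation; "wrist_force": force on the tool from outside, world axes, zero at the start; "torque": the same for the moment, N m; "opening": opening from 0.0 (shut) to 1.0 (fully open); "grasp_force": force on a finger pad.
Only numpy, scipy, OpenCV 4.12 (cv2) and the standard library are available. Lean on these libraries where they do the work, as an engineer would, in place of code of your own. Each camera call takes 0.05 s, during which the arm holds its last target. There are 200 camera calls.

## Working session

There is one attempt and no reset: what is moved stays moved. The work goes in short steps, Python scripts to look and compute and a shell command to move; the robot and the scene stay as the last step left them, time stands still between calls to the robot, and variables do not carry over. Pictures are saved under pics/ and viewed, at most 10 in all, crops included, and the job is handed in when it is done.

```bash
mkdir -p pics
python3 - <<'E'
from bench import ctrl
import cv2,numpy as np
o=ctrl.get_obs();print(o['time_s'],o['eef_pos'],o['eef_rot'],o['opening'])
for n in("top","side"):
    c=ctrl.camera(n);cv2.imwrite(f"pics/{n}.png",c["color"][...,::-1]);np.savez(f"{n}.npz",**{k:c[k] for k in c})
    print(n,c["K"].round(1).tolist(),c["pose"].round(3).tolist())
E
```

```text
0.0 [ 0.24886492 -0.51778554  0.24910195] [-8.62995242e-04  9.75036374e-01  2.22043519e-01 -1.58844369e-05] 1.0006337475404898
top [[492.7, 0.0, 322.3], [0.0, 492.7, 200.0], [0.0, 0.0, 1.0]] [[-0.002, -0.982, 0.191, 0.276], [-1.0, 0.002, 0.0, -0.114], [-0.0, -0.191, -0.982, 1.347], [0.0, 0.0, 0.0, 1.0]]
side [[385.7, 0.0, 321.4], [0.0, 385.7, 191.3], [0.0, 0.0, 1.0]] [[0.994, -0.082, 0.073, 0.435], [-0.11, -0.667, 0.737, -0.869], [-0.012, -0.741, -0.671, 0.796], [0.0, 0.0, 0.0, 1.0]]
```

View pics/top.png

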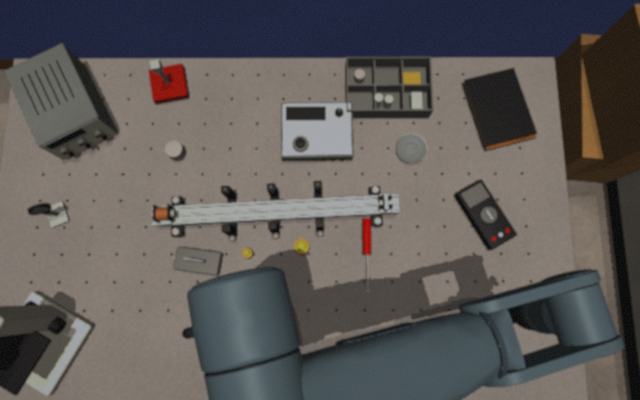

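View pics/side.png

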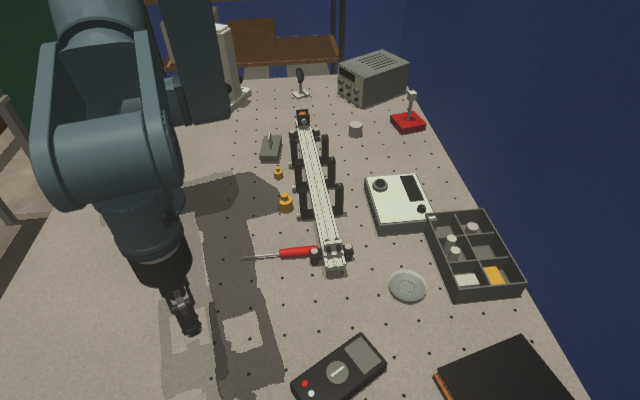

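The top view shows the copper magnet at the left (+y) end (162,213), the gates near columns 229, 273 and 318, the buffer at right (390,203), and the reset button at (300,143). Next I measure all of these from the depth image.

```bash
cat > h.py <<'E'
import numpy as np,cv2
def cloud(n):
    c=np.load(n+".npz");K=c["K"];z=c["range_z"];v,u=np.indices(z.shape)
    p=np.stack([(u-K[0,2])/K[0,0]*z,(v-K[1,2])/K[1,1]*z,z],-1)
    w=p@c["pose"][:3,:3].T+c["pose"][:3,3];w[z==0]=np.nan
    return w,c["color"].astype(int)
E
python3 - <<'E'
from h import *
w,c=cloud("top")
im=np.load("top.npz")["color"][80:270,140:410,::-1]
cv2.imwrite("pics/crop.png",cv2.resize(im,(0,0),fx=2.9,fy=2.9,interpolation=cv2.INTER_CUBIC))
V,U=np.indices(w.shape[:2])
box=(U>145)&(U<405)&(V>178)&(V<245)
tr=box&(abs(w[...,2]-.056)<.008)&(c.min(-1)>110)
p=w[tr];print("track n",len(p),"z",np.median(p[:,2]))
f=cv2.fitLine(p[:,:2].astype(np.float32),cv2.DIST_HUBER,0,.01,.01).ravel();print("line",f)
d=f[:2]*np.sign(f[1]);n=np.array([d[1],-d[0]]);s=(p[:,:2]-f[2:])@d;print("ext",np.percentile(s,[0,1,99,100]),"across",np.percentile((p[:,:2]-f[2:])@n,[1,99]))
hi=box&(w[...,2]>.085)&(w[...,2]<.13)
N,l,st,ce=cv2.connectedComponentsWithStats(hi.astype(np.uint8))
for i in range(1,N):
    q=w[l==i]
    if len(q)<8: continue
    a=(q[:,:2]-f[2:])@d;b=(q[:,:2]-f[2:])@n
    print("hi",ce[i].round(),len(q),"s",a.min().round(4),np.median(a).round(4),a.max().round(4),"b",b.min().round(4),b.max().round(4),"z",q[:,2].max().round(3),q.mean(0).round(4))
for nm,(u0,u1,v0,v1),lo in(("timer",(275,360,95,165),.04),):
    m=(U>u0)&(U<u1)&(V>v0)&(V<v1)&(w[...,2]>lo)&(w[...,2]<.09);q=w[m]
    print(nm,q.min(0),q.max(0),np.median(q,0),cv2.minAreaRect(q[:,:2].astype(np.float32)))
    m2=m&(c.max(-1)<90)
    N,l,st,ce=cv2.connectedComponentsWithStats(m2.astype(np.uint8))
    for i in range(1,N):
        if st[i,4]>8:print(ce[i].round(1),st[i].tolist(),np.median(w[l==i],0).round(4), w[l==i][:,2].max())
E
```

```text
track n 3224 z 0.05183880538599117
line [ 0.05327677 -0.9985798   0.5039786  -0.0021779 ]
ext [-0.31753004 -0.31193029  0.31293981  0.34267018] across [-0.02465819  0.02535565]
hi [318. 185.] 76 s -0.1119 -0.1023 -0.0926 b 0.0393 0.0608 z 0.116 [ 0.5579 -0.1018  0.1086]
hi [271. 187.] 83 s 0.0066 0.0172 0.0281 b 0.0394 0.0596 z 0.117 [0.5512 0.0178 0.1081]
hi [226. 189.] 97 s 0.1237 0.1334 0.1463 b 0.0404 0.0611 z 0.116 [0.546  0.1344 0.1062]
hi [385. 201.] 88 s -0.2874 -0.2762 -0.2615 b -0.0226 0.0201 z 0.098 [ 0.5177 -0.2778  0.0913]
hi [162. 212.] 291 s 0.2723 0.301 0.3328 b -0.02 0.0226 z 0.109 [0.4883 0.2981 0.0967]
hi [320. 223.] 72 s -0.1115 -0.102 -0.0925 b -0.0599 -0.0409 z 0.117 [ 0.4578 -0.1068  0.1087]
hi [272. 225.] 86 s 0.0072 0.0174 0.0291 b -0.0595 -0.0393 z 0.116 [0.4527 0.0124 0.1085]
hi [227. 228.] 88 s 0.1241 0.1329 0.1458 b -0.0595 -0.0387 z 0.117 [0.4462 0.1287 0.1077]
timer [ 0.64951052 -0.21686481  0.04003001] [0.82618687 0.00129375 0.07661131] [ 0.72876423 -0.09969571  0.04911375] ((0.7374829649925232, -0.10855787247419357), (0.17523187398910522, 0.2179328203201294), 0.8532736301422119)
[305.4 113. ] [287, 107, 38, 13, 489] [ 0.7748 -0.0666  0.0504] 0.05772420939975009
[338.7 112.4] [336, 109, 7, 8, 42] [ 0.7725 -0.1603  0.0608] 0.0668301158560558
[354.9 110.8] [351, 110, 9, 3, 22] [ 0.781  -0.2052  0.0492] 0.06061013405489368
[299.9 142.6] [295, 137, 11, 12, 101] [ 0.6826 -0.054   0.0695] 0.07661130770475832
[324.7 156.2] [320, 156, 10, 2, 11] [ 0.6523 -0.1216  0.043 ] 0.04756058012105302
[338.2 156.1] [331, 156, 16, 2, 17] [ 0.6522 -0.1573  0.0453] 0.05008490123926812
```

View pics/crop.png

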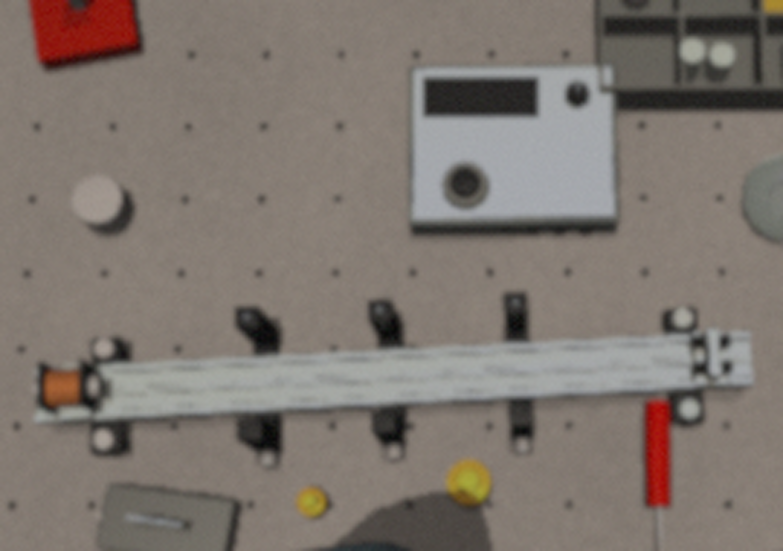

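The track line passes through (0.504, -0.002) along d = (-0.053, 0.999). Measured along it, gate a is at s = 0.135, gate b at 0.018 and gate c at -0.102; the magnet starts at 0.27. The reset button is at about (0.683, -0.054) with its top near 0.07. I'll shut the fingers, align the tool with the track, and move toward the button at height.

```bash
python3 -m handwheel '[[[0.2,-0.08,0,0.05],[0.4,-0.16,0,0.12],[0.6,-0.23,0,0.2],[0.8,-0.31,0,0.25],[0.95,-0.37,0,0.263],[0.95,-0.37,0,0.263],[0.95,-0.37,0,0.263]]]' 0
cat > st.py <<'E'
from bench import ctrl
import numpy as np
from scipy.spatial.transform import Rotation as R
o=ctrl.get_obs();q=o['eef_rot'];M=R.from_quat([*q[1:],q[0]]).as_matrix();p=np.array(o['eef_pos'])
f=np.array([.504,-.0022]);d=np.array([-.0533,.9986]);n=np.array([.9986,.0533])
print("t",o['time_s'],"pos",p.round(4),"F",np.round(o['wrist_force'],2),"yaw",np.degrees(np.arctan2(M[1,0],M[0,0])).round(2),"tilt",M[:,2].round(4),"open",o['opening'])
print("s,b",((p[:2]-f)@d).round(4),((p[:2]-f)@n).round(4))
for nm,t in dict(btn=[.6828,-.0545,.096],start=[*(f+.195*d),.2],end=[*(f-.16*d),.096]).items():
    print(nm,(M.T@(np.array(t)-p)/.2).round(3))
E
python3 st.py
```

```text
time_s: 0.98
eef_pos: [0.3879, -0.3696, 0.2498]
eef_rot: [0.0, 1.0, 0.027, -0.0]
wrist_force: [-0.4, -0.3, 0.2]
opening: 0.003
grasp_force: 0.0
t 0.975 pos [ 0.3879 -0.3696  0.2498] F [-0.44 -0.33  0.2 ] yaw 3.08 tilt [-5.e-04 -0.e+00 -1.e+00] open 0.0031066505826890583
s,b -0.3607 -0.1355
btn [ 1.558 -1.494  0.768]
start [ 0.679 -2.778  0.248]
end [ 0.679 -1.003  0.768]
```

```bash
python3 -m handwheel '[[[0.2,-0.2,0,0],[0.4,-0.4,0,0],[0.6,-0.58,0,0],[0.8,-0.76,0,0],[0.8,-0.76,0,0]]]' >/dev/null
python3 -m handwheel '[[[0.2,-0.2,0,0],[0.4,-0.4,0,0],[0.6,-0.58,0.1,0],[0.76,-0.74,0.3,0],[0.76,-0.74,0.4,0],[0.76,-0.74,0.5,0],[0.76,-0.74,0.5,0],[0.76,-0.74,0.5,0]]]' >/dev/null
python3 st.py
python3 - <<'E'
from bench import ctrl
import cv2,numpy as np
from scipy.spatial.transform import Rotation as R
o=ctrl.get_obs();c=ctrl.camera("wrist");np.savez("wrist.npz",**c);cv2.imwrite("pics/w1.png",c["color"][...,::-1])
q=o['eef_rot'];T=np.eye(4);T[:3,:3]=R.from_quat([*q[1:],q[0]]).as_matrix();T[:3,3]=o['eef_pos'];P=T@c["T_tool_cam"]
z=c["range_z"];K=c["K"];v,u=np.indices(z.shape)
p=np.stack([(u-K[0,2])/K[0,0]*z,(v-K[1,2])/K[1,1]*z,z],-1)@P[:3,:3].T+P[:3,3];p[z==0]=np.nan;np.save("wp.npy",p)
m=(abs(p[...,0]-.683)<.035)&(abs(p[...,1]+.054)<.035)
for lo,hi in((.04,.055),(.055,.062),(.062,.08)):
    q=p[m&(p[...,2]>lo)&(p[...,2]<hi)]
    if len(q):print(lo,len(q),np.median(q,0).round(4),q.min(0).round(4),q.max(0).round(4))
E
```

```text
t 2.6 pos [ 0.6841 -0.0548  0.1515] F [ 0.85 -0.42 -0.88] yaw 2.95 tilt [ 1.9e-03 -7.0e-04 -1.0e+00] open -0.002094015032253166
s,b -0.0621 0.1771
btn [-0.007 -0.002  0.277]
start [-0.887 -1.284 -0.245]
end [-0.885  0.491  0.276]
0.04 6169 [ 0.6947 -0.0547  0.0512] [ 0.6506 -0.089   0.0465] [ 0.718  -0.019   0.0549]
0.055 254 [ 0.703  -0.0531  0.0602] [ 0.6634 -0.0748  0.0551] [ 0.7071 -0.0318  0.062 ]
0.062 3306 [ 0.6884 -0.0532  0.0644] [ 0.6639 -0.0752  0.062 ] [ 0.707  -0.0319  0.0751]
```

View pics/w1.png

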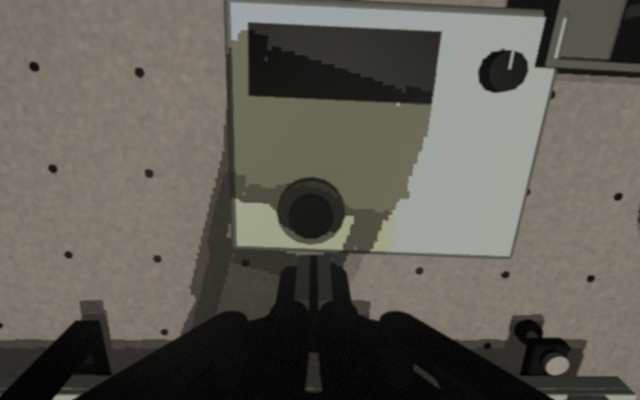

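The wrist view shows the button at (312,212) inside its collar, with the fingers in line with it. I'll read the button's height.

Run:
```python
import numpy as np
p=np.load("wp.npy")
for u,v in((300,205),(312,205),(312,215),(325,215),(312,225),(312,232),(312,183),(283,212)):print(u,v,p[v,u].round(4))
```

```text
300 205 [ 0.6938 -0.0466  0.0723]
312 205 [ 0.6947 -0.0538  0.0739]
312 215 [ 0.6882 -0.0541  0.0737]
325 215 [ 0.6885 -0.0619  0.0734]
312 225 [ 0.6812 -0.0544  0.0725]
312 232 [ 0.6768 -0.0547  0.0731]
312 183 [ 0.7051 -0.0532  0.0625]
283 212 [ 0.6855 -0.0358  0.0636]
```

```bash
python3 -m handwheel '[[[0.01,0.005,0.1,0],[0.01,0.005,0.2,0],[0.01,0.005,0.25,0],[0.01,0.005,0.28,0],[0.01,0.005,0.28,0],[0.01,0.005,0.28,0]]]' >/dev/null; python3 st.py
python3 -m handwheel '[[[0,0,0.015,0],[0,0,0.03,0],[0,0,0.03,0],[0,0,0.03,0]]]'
```

```text
t 3.4 pos [ 0.6863 -0.0541  0.0947] F [ 1.12  0.19 -0.91] yaw 3.06 tilt [ 1.1e-03 -3.0e-04 -1.0e+00] open -0.0003407687687563139
s,b -0.0615 0.1793
btn [-0.018  0.001 -0.007]
start [-0.896 -1.283 -0.528]
end [-0.897  0.492 -0.008]
time_s: 3.9
eef_pos: [0.6862, -0.0541, 0.0885]
eef_rot: [0.0, 1.0, 0.027, 0.0]
wrist_force: [1.5, -0.1, 1.6]
opening: 0.0
grasp_force: 1.0
```

```bash
for i in 1; do python3 -m handwheel '[[[0,0,0.01,0],[0,0,0.01,0],[0,0,0.01,0]]]' | grep -E 'pos|wrist_f'; python3 -m handwheel '[[[0,0,0.01,0],[0,0,0.01,0],[0,0,0.01,0]]]'| grep -E 'pos|wrist_f';done
```

```text
eef_pos: [0.6863, -0.0541, 0.0864]
wrist_force: [1.3, -0.5, 2.7]
eef_pos: [0.6863, -0.0541, 0.0848]
wrist_force: [0.9, -0.2, 6.3]
```

The force jumped at the stop, so the button bottomed out. Lifting and moving over the start of the run.

```bash
python3 -m handwheel '[[[0,0,-0.1,0],[0,0,-0.3,0],[0,0,-0.5,0],[0,0,-0.6,0],[-0.1,-0.2,-0.6,0],[-0.3,-0.4,-0.6,0],[-0.5,-0.6,-0.6,0],[-0.6,-0.8,-0.6,0],[-0.6,-0.8,-0.6,0]]]' | grep -E 'wrist_f'; python3 -m handwheel '[[[-0.1,-0.2,0,0],[-0.2,-0.4,0,0],[-0.3,-0.5,0,0],[-0.3,-0.5,0,0],[-0.3,-0.5,0,0]]]' | grep -E 'wrist_f'; python3 st.py
```

```text
wrist_force: [1.1, -0.5, 1.1]
wrist_force: [-0.5, -0.7, 0.2]
t 6.4 pos [0.4931 0.1952 0.2039] F [-0.46 -0.66  0.22] yaw 3.02 tilt [ 2.e-04 -5.e-04 -1.e+00] open -0.002153127497087437
s,b 0.1977 -0.0004
btn [0.882 1.296 0.54 ]
start [0.002 0.013 0.02 ]
end [0.003 1.788 0.541]
```

Run:
```python
from bench import ctrl
import cv2,numpy as np
from scipy.spatial.transform import Rotation as R
o=ctrl.get_obs();c=ctrl.camera("wrist");cv2.imwrite("pics/w2.png",c["color"][...,::-1])
c2=ctrl.camera("side");cv2.imwrite("pics/s2.png",cv2.resize(c2["color"][60:300,180:440,::-1],(0,0),fx=2.4,fy=2.4))
q=o['eef_rot'];T=np.eye(4);T[:3,:3]=R.from_quat([*q[1:],q[0]]).as_matrix();T[:3,3]=o['eef_pos'];P=T@c["T_tool_cam"]
z=c["range_z"];K=c["K"];v,u=np.indices(z.shape)
p=np.stack([(u-K[0,2])/K[0,0]*z,(v-K[1,2])/K[1,1]*z,z],-1)@P[:3,:3].T+P[:3,3]
m=(z>0)&(p[...,2]>.085)&(p[...,2]<.12)
f=np.array([.504,-.0022]);d=np.array([-.0533,.9986]);n=np.array([.9986,.0533])
N,l,st,ce=cv2.connectedComponentsWithStats(m.astype(np.uint8))
for i in range(1,N):
    if st[i,4]<60:continue
    k=p[l==i];a=(k[:,:2]-f)@d;b=(k[:,:2]-f)@n
    print(ce[i].round(),st[i,4],"s",np.percentile(a,[2,98]).round(4),"b",np.percentile(b,[2,98]).round(4),"z",np.percentile(k[:,2],95).round(4))
```

```text
[411. 132.] 1593 s [0.1265 0.1475] b [0.0408 0.0601] z 0.1146
[597. 132.] 2277 s [0.0095 0.0306] b [0.0405 0.0597] z 0.1144
[160. 201.] 4267 s [0.2745 0.3223] b [-0.0182  0.0212] z 0.1076
[398. 271.] 1485 s [0.1267 0.1477] b [-0.058  -0.0393] z 0.114
[561. 272.] 1939 s [0.0099 0.0307] b [-0.0592 -0.0397] z 0.1139
```

View pics/s2.png

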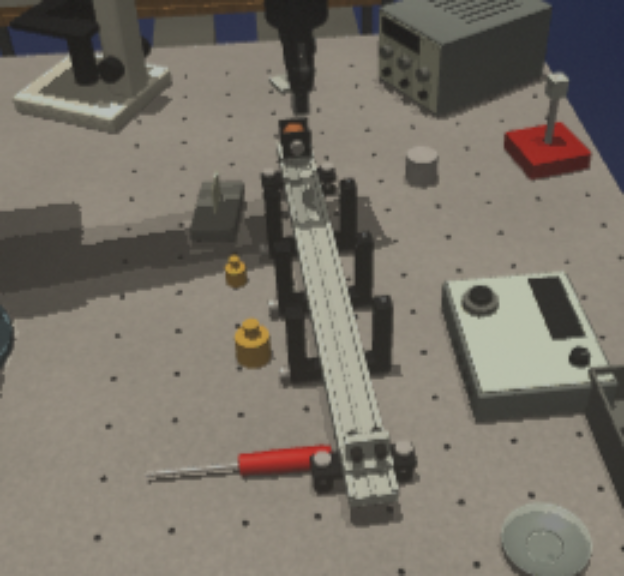

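The side view shows the fingers above the bare track between the magnet (295,135) and gate a. The wrist view agrees with the top camera to 2 mm. Descending now.

```bash
python3 -m handwheel '[[[0,-0.035,0,0],[0,-0.035,0.15,0],[0,-0.035,0.3,0],[0,-0.035,0.42,0],[0,-0.035,0.5,0],[0,-0.035,0.54,0],[0,-0.035,0.54,0],[0,-0.035,0.54,0]]]' | grep wrist_f;python3 st.py
```

```text
wrist_force: [0.4, 1.1, 0.1]
t 7.5 pos [0.4926 0.2031 0.0969] F [0.36 1.13 0.1 ] yaw 3.05 tilt [ 1.6e-03  3.0e-04 -1.0e+00] open -0.0008794199351134111
s,b 0.2057 -0.0004
btn [0.881 1.337 0.006]
start [ 0.003  0.053 -0.516]
end [0.002 1.828 0.004]
```

```bash
python3 -m handwheel '[[[0,0.08,0,0],[0,0.16,0,0],[0,0.24,0,0],[0,0.32,0,0],[0,0.4,0,0],[0,0.48,0,0],[0,0.56,0,0],[0,0.64,0,0],[0,0.7,0,0],[0,0.7,0,0]]]' | grep wrist_f;python3 st.py
```

```text
wrist_force: [0.5, -0.2, 0.3]
t 8.75 pos [0.4995 0.0624 0.096 ] F [ 0.48 -0.24  0.31] yaw 2.97 tilt [ 1.e-04  0.e+00 -1.e+00] open 0.0028132805643277994
s,b 0.0647 -0.0011
btn [0.885 0.631 0.   ]
start [ 0.004 -0.652 -0.52 ]
end [0.007 1.124 0.   ]
```

```bash
python3 -m handwheel '[[[0.003,0.08,0,0],[0.005,0.16,0,0],[0.005,0.24,0,0],[0.005,0.32,0,0],[0.005,0.4,0,0],[0.005,0.48,0,0],[0.005,0.56,0,0],[0.005,0.6,0,0],[0.005,0.6,0,0]]]' | grep wrist_f;python3 st.py;  python3 -m handwheel '[[[0,0.08,0,0],[0,0.16,0,0],[0,0.24,0,0],[0,0.32,0,0],[0,0.4,0,0],[0,0.48,0,0],[0,0.54,0,0],[0,0.54,0,0],[0,0.54,0,0]]]' | grep wrist_f;python3 st.py
```

```text
wrist_force: [0.2, -0.2, -0.4]
t 9.875 pos [ 0.5067 -0.0571  0.096 ] F [ 0.17 -0.18 -0.38] yaw 3.0 tilt [ 0.e+00  1.e-04 -1.e+00] open -0.004111752044154349
s,b -0.055 -0.0002
btn [ 0.88   0.033 -0.   ]
start [-0.   -1.25 -0.52]
end [ 0.001  0.525 -0.   ]
wrist_force: [-0.3, 0.0, -0.2]
t 11.0 pos [ 0.5123 -0.1641  0.0958] F [-0.29  0.02 -0.15] yaw 3.06 tilt [-4.e-04  4.e-04 -1.e+00] open 0.004912352880749882
s,b -0.1621 -0.0003
btn [ 0.88  -0.502 -0.001]
start [ 0.002 -1.786 -0.52 ]
end [ 0.002 -0.01  -0.001]
```

```bash
python3 -m handwheel '[[[0,0,-0.1,0],[0,0,-0.3,0],[0,0,-0.5,0],[0,0,-0.7,0],[0,0,-0.8,0],[0,0,-0.8,0],[0,0,-0.8,0]]]' | grep eef_pos
python3 - <<'E'
from bench import ctrl
import cv2,numpy as np
c=ctrl.camera("side");cv2.imwrite("pics/s3.png",cv2.resize(c["color"][60:300,180:440,::-1],(0,0),fx=2.4,fy=2.4))
E
```

```text
eef_pos: [0.5119, -0.1637, 0.2547]
```

View pics/s3.png

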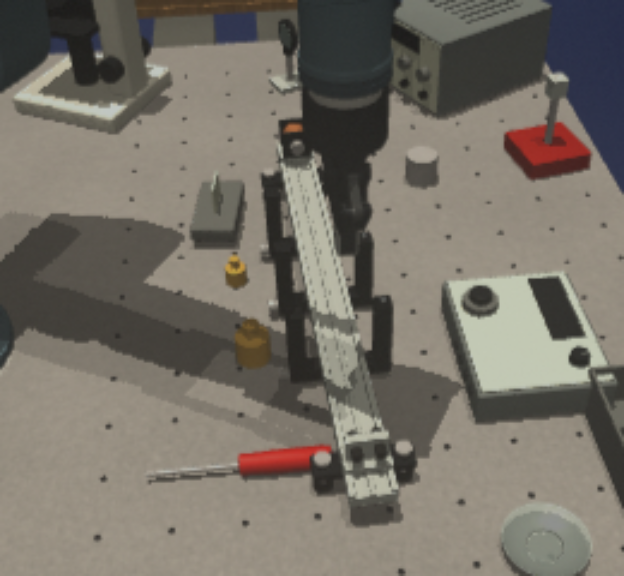

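The hand is clear, the gates (prongs at 300,340 and 382,335) and everything else are where they were, and the button at (480,298) is up.

```bash
python3 -c "
from bench import ctrl
print(ctrl.hand_in())"
```

```text
the job is handed in; nothing more can be done
None
```

I pressed the reset button to its stop and ran the fingertips low through all three gates from the magnet's end, lifting about 60 mm past the last beam; I felt no contact on the run, nothing looked moved in the last picture, and the job is handed in with no verdict returned.

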